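# Drain a rack of stained slides and hold it over the light viewer

## Robot

A 6-joint arm with a two-finger parallel gripper is mounted at the origin on the work surface. World frame = base frame: x ahead of the robot, y to its left, z up, the work surface at z = 0. Lengths are in mm, angles in rad, forces in N, time in s.
With the tool pointing down it reaches from about 300 to 825 mm from the base axis. Payload 5.4 kg.
Tool frame: the origin (TCP) lies midway between the tips of the shut fingers; the grasp point (between the pads) lies 19 mm behind it; z points along the fingers, y is the line along which they close (so a half turn about z gives the same grasp; the last joint's range is limited). The gripper opens to 92 mm and grips with 3 to 60 N. Pads are 20 mm wide; open, the fingers measure 128 mm over their backs; the gripper's body (75 mm by 189 mm) begins 69 mm behind the grasp point.
Start: joints at [1.098, 0.158, 1.597, -0, 1.386, -0.21], TCP at [149.387, 555.238, 214.601] pointing down, gripper open.
Joint ranges: [-2.91, 2.91], [-0.94, 2.29], [0.18, 2.7], [-1.29, 4.43], [0.17, 2.64], [-3, 3]. Speed limits (rad/s): [2.57, 2.57, 3.14, 3.14, 3.14, 3.14].

## Interface

Orientations are given as a unit quaternion [w, x, y, z].
In Python, from rig import arm gives the robot as it stands.
- The arm moves only by the tool carry_out, never from a script. Its argument "deltas" is text: rows parted by semicolons, each of 5 numbers parted by spaces: the shift along the world's x, y, z scaled (see below), then the turn about the world's z scaled (see below), then the gripper's target within -1 to 1 (fully open at 1, half-way at 0, shut at -1). In form: x y z spin grip; .... A call has 1 to 5 rows; each row shifts and turns the commanded pose from where the row before left it; what a row does not reach is not made up. The controller multiplies each number of a shift by 0.025 m and each number of a turn by 0.08 rad. A row lasts 1/12 s, in which the tool goes at most 41.7 mm and 7.16 degrees, less where a joint would pass 70% of its speed; a pose out of reach is approached as far as the arm can. A call with a number of a shift or a turn outside -1 to 1 is refused whole. A call with a gripper value outside its range is refused whole. The fingers move at their own pace and stop on an object; "force" is the grip in N (left out, the last holds). Time passes only in rows, so rows that do not move let the fingers close. It gives the time, the measured TCP pose, the force, the opening and the grip force at its end, in the units of the state.
- arm.read_state(): the state, without advancing time (a new reading comes with each control period).
- arm.snapshot(name): name is "scene" or "top" or "wrist"; returns (picture, depth): 400x640x3 uint8, red, green, blue; 400x640 float32, mm along the optical axis (not along the pixel's ray), 0 where there is no reading.
- arm.camera_info(name): a dict with "K" (3x3 intrinsics, pixels), "cam_to_world" (4x4, takes a point from camera to world coordinates). Camera axes: x right, y down, z forward; pixel columns grow to the right and rows downward; lengths in mm; the calibration is good to about 2 mm. A picture is of the moment at which its call begins: read the wrist's pose just before it. camera_info takes no time and is no camera call; for the wrist camera it gives the pose at the moment of the call.
- arm.hand_in(): hands the job in; it is judged then, once.
Trained networks look in the newest picture that a camera, given by its name, has taken for a name from the list of things; names that differ only in an ending like _2 or _b are one class to them, and where a whole thing is asked for, a point or a joint stands for the part that bears it (a point fixed in the world has none). Each returns a list of dicts, best first, with "confidence" (0 to 1); they miss things now and then, are a little off and sometimes report something else, mostly with a low value. They report only what shows in the picture. A call takes as long as a camera call. They do not tell look-alikes from the thing itself.
- arm.boxes_of(camera, thing): "extent" ([left, top, right, bottom] in pixels, round what is visible of it).
- arm.silhouettes(camera, thing): "region" (400x640 bool, what is visible of it) and "extent" ([left, top, right, bottom] in pixels, round what is visible of it).
- arm.place_of(camera, thing): "at" ([column, row] in pixels: a listed point, or the origin of a listed thing).
The state is a dict: "t": time; "joints": joint angles; "qd": joint speeds; "tau": joint torques, N m; "eef_pos": TCP position; "orientation": TCP orientation; "force": force on the tool from outside, world axes, zero at the start; "ft_torque": the same for the moment, N m; "grip_width": opening from 0.0 (shut) to 1.0 (fully open); "finger_force": force on a finger pad.
Only numpy, scipy, OpenCV 4.12 (cv2) and the standard library are available. Lean on these libraries where they do the work, as an engineer would, in place of code of your own. Each camera call takes 0.05 s, during which the arm holds its last target. There are 200 camera calls.

## Task

Take the rack of microscope slides (the full one) by its handle and lift it straight up, level, clear of its glass dish; over the dish, tip it to about 30 degrees, keep it so for a second or more to let the last drops run off, and never tip it past 50. Then bring it level and carry it to the low light viewer, and finish while still holding it: level and still in the air, centred over the white plate, its underside about 100 mm above the plate. Leave the dishes, the empty rack and everything else on the bench where they are.

Things in the scene. Friction and masses are not known exactly. Their poses are not given: they have to be found in the camera images.
- rack: The full slide rack: a steel frame 90 mm (its x) x 80 mm (its y) with ten glass slides standing across it (the frame is 36 mm high without its handle), and a fixed upright handle over its middle, 108 mm high in all. It stands loose in its dish, about 5 mm of play all round; mass 0.18 to 0.37 kg, its centre of mass low on the handle's axis. Origin: centre of its underside; z points up, out of the rack; x runs along the handle.
- rack_center (a point): Centre of the full rack, half-way up: 54 mm above its underside. Axes as the rack.
- rack_grip (a point): Centre of the handle's grip block on the full rack, 100 mm above the rack's underside: a steel block 50 mm long (x), 12 mm thick (y), 16 mm high (z), to be pinched across its thickness, along the rack's y. Only a 90 mm long bar, 6 mm wide and 3 mm high, runs past its ends to the straps at both ends of the rack; below it, 56 mm of free space down to the slides. A weak grip lets the rack swing about the pinch line; 40 N holds it firmly.
- dish: Open glass dish in which the full rack stands: 108 (x) x 98 (y) x 60 mm high, wall and floor 4 mm, loose on the bench, 0.55 kg, holds nothing else. Origin: centre of its underside.
- spare_dish: A like dish, holding the empty rack. Origin: centre of its underside. To be left alone.
- spare_rack_center (a point): Centre of the empty rack, a like rack without slides, standing in the spare dish; 54 mm above its underside. To be left alone.
- viewer_plate (a point): Centre of the top of the light viewer's white plate (110 x 110 mm), 25 mm above the bench, on a low grey box of 130 x 130 mm, fixed to the bench. z up.
- dropper: Amber dropper bottle, 34 mm across, 72 mm high; bystander. Origin: centre of its underside.
- stain_jar: Round open glass jar, 54 mm across, 90 mm high; bystander. Origin: centre of its underside.
- slide_box: Closed blue-grey slide box with a paper label on top, 87 x 102 x 35 mm; bystander. Origin: centre of its underside.
- timer: White bench timer, 60 x 60 x 18 mm; bystander. Origin: centre of its underside.
- forceps: Steel forceps lying flat, about 120 mm long; bystander. Origin: under its middle.
- marker: White marker pen with a black cap, 140 mm long, lying; bystander. Origin: under its middle.
There are look-alikes about, which are no part of the job. Leave any green or turquoise look-alike of the part that bears viewer_plate alone.

How it is judged:
By the outcome, as a careful person would: the job done as asked, in the order asked, and still so for the second after the job is handed in, while the arm keeps its last pose, push and grip.
It also fails if it takes over 58 s, if anything falls off the work surface, if the arm or the gripper's body presses on something with over 40 N, if the wrist force passes 120 N, or if a joint passes its speed limit or range.

## Working session

There is one attempt and no reset: what is moved stays moved. The work goes in short steps, Python scripts to look and compute and a tool call to move; the robot and the scene stay as the last step left them, time stands still between calls to the robot, and variables do not carry over. Pictures are saved under pics/ and viewed, at most 10 in all, crops included, and the job is handed in when it is done.

Besides the shell and the picture viewer there is one more tool, called after "Request:" as name(argument=value, ...) on one line, values as JSON. carry_out: Moves the arm, as the interface text tells. Shifts and turns lie within -1 to 1; 1 stands for 0.025 m of shift or 0.08 rad of turn. Its arguments: {"type":"object","properties":{"deltas":{"type":"string"},"force":{"type":"number"}},"required":["deltas"]}

```bash
mkdir -p pics; cat > h.py <<'E'
import numpy as np, cv2
from rig import arm
def snap(c,f=None):
    p,d=arm.snapshot(c)
    if f: cv2.imwrite(f'pics/{f}.png',p[:,:,::-1])
    return p,d
def ray(c,uv):
    i=arm.camera_info(c);K=np.array(i['K']);T=np.array(i['cam_to_world'])
    r=T[:3,:3]@np.linalg.inv(K)@np.array([uv[0],uv[1],1.]);return T[:3,3],r
def atd(c,uv,d): o,r=ray(c,uv);return o+r*d
def atz(c,uv,z): o,r=ray(c,uv);return o+r*(z-o[2])/r[2]
def tri(rs):
    A=np.zeros((3,3));b=np.zeros(3)
    for o,r in rs:
        r=r/np.linalg.norm(r);P=np.eye(3)-np.outer(r,r);A+=P;b+=P@o
    return np.linalg.solve(A,b)
E
python3 - <<'E'
from h import *
np.set_printoptions(precision=1,suppress=True)
a=snap('scene','s1');b=snap('top','t1')
D={'scene':a[1],'top':b[1]}
for n in ['rack_grip','rack_center','spare_rack_center','viewer_plate','dish','spare_dish']:
    for c in ['scene','top']:
        for q in arm.place_of(c,n)[:3]:
            u,v=q['at'];d=D[c][int(np.clip(v,0,399)),int(np.clip(u,0,639))]
            print(n,c,round(q['confidence'],2),np.array([u,v]),'depthpt',atd(c,(u,v),d) if d else None,'z100',atz(c,(u,v),104))
print(arm.read_state()['orientation'])
cv2.imwrite('pics/both.png',cv2.resize(np.vstack([a[0],b[0]])[:,:,::-1],(480,600)))
E
```

```text
rack_grip scene 0.62 [247.1 229.7] depthpt [ 516.9 -224.4  111.7] z100 [ 511.4 -222.7  104. ]
rack_grip top 0.65 [386.2 206.3] depthpt [ 519.1 -229.    37.1] z100 [ 513.9 -217.3  104. ]
rack_grip top 0.54 [194.  258.3] depthpt [331.5 471.2   7.1] z100 [335.8 443.5 104. ]
rack_grip top 0.3 [332.1 167.3] depthpt [668.8 -33.7   2. ] z100 [651.  -29.2 104. ]
rack_center scene 0.57 [247.4 238.4] depthpt [ 487.8 -220.7   31.4] z100 [ 537.6 -235.4  104. ]
rack_center top 0.64 [383.4 206.4] depthpt [ 521.8 -225.3   -2.2] z100 [ 513.5 -207.5  104. ]
spare_rack_center scene 0.72 [398.3 127.5] depthpt [341.5 473.1   5.9] z100 [420.3 391.4 104. ]
spare_rack_center scene 0.47 [432.5 232.8] depthpt [774.  236.7  34.6] z100 [803.1 192.7 104. ]
spare_rack_center top 0.65 [332.7 163. ] depthpt [684.  -35.7   8.4] z100 [666.3 -31.4 104. ]
viewer_plate scene 0.95 [358.6 128.9] depthpt [283.8 333.3  26.2] z100 [351.7 277.4 104. ]
viewer_plate scene 0.81 [441.1 154.5] depthpt [538.2 497.7  15.4] z100 [594.  421.3 104. ]
viewer_plate scene 0.69 [319.3 167.9] depthpt [363.2 111.7  23.3] z100 [427.5  70.5 104. ]
viewer_plate top 0.96 [293.9 248.1] depthpt [368.1 107.   24.9] z100 [369.8 103.2 104. ]
viewer_plate top 0.94 [248.2 215.1] depthpt [487.9 274.   24.6] z100 [483.3 261.4 104. ]
viewer_plate top 0.75 [188.6 198.2] depthpt [549.9 492.4  22.6] z100 [541.9 467.8 104. ]
dish scene 0.95 [251.1 249.4] depthpt [ 529.2 -230.    34.1] z100 [ 574.6 -243.6  104. ]
dish top 0.82 [383.3 211.5] depthpt [ 502.2 -223.3    6. ] z100 [ 495.7 -206.9  104. ]
spare_dish scene 0.72 [329.8 254. ] depthpt [650.9 -41.7   3.6] z100 [703.1 -78.  104. ]
spare_dish top 0.79 [331.3 168.8] depthpt [663.1 -30.7   1.8] z100 [645.7 -26.4 104. ]
[-0.   0.1  1.   0. ]
```

View pics/s1.png

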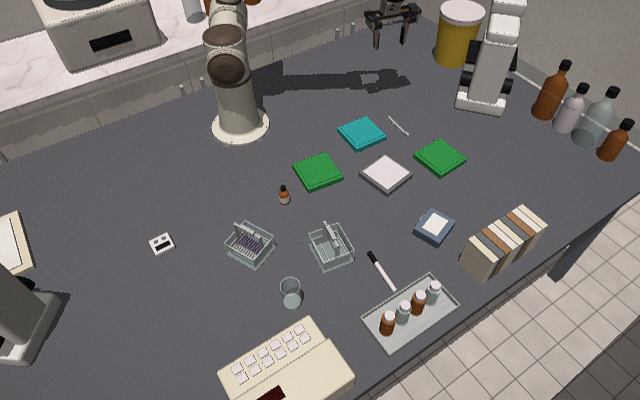

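View pics/t1.png

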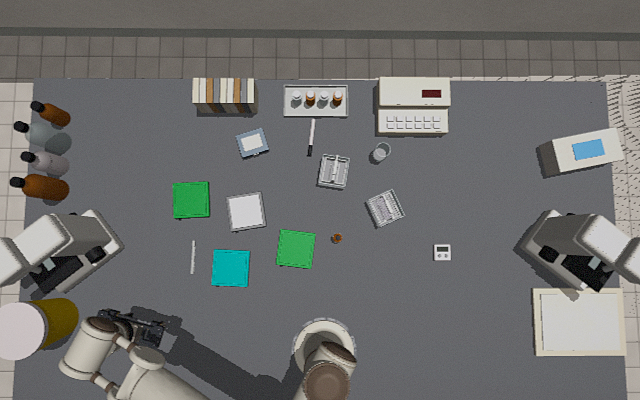

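Request:
carry_out(deltas="0.3 -0.6 0.2 0 1;0.47 -1 0.2 0 1;0.47 -1 0.2 0 1;0.47 -1 0.2 0 1;0.47 -1 0.2 0 1", force=40)

```text
t: 1.12
eef_pos: [204.2, 439.1, 239.8]
orientation: [0.0, 0.131, 0.991, 0.0]
force: [-0.6, 0.0, 0.0]
grip_width: 1.002
finger_force: 0.0
```

Request:
carry_out(deltas="0.47 -1 0.2 0 1;0.47 -1 0.2 0 1;0.47 -1 0.2 0 1;0.47 -1 0.2 0 1;0.47 -1 0.2 0 1")

```text
t: 1.53
eef_pos: [262.9, 314.1, 265.0]
orientation: [0.0, 0.131, 0.991, 0.0]
force: [-0.1, -0.8, -0.2]
grip_width: 1.003
finger_force: 0.0
```

Request:
carry_out(deltas="0.47 -1 0.1 0 1;0.47 -1 0.1 0 1;0.47 -1 0.1 0 1;0.47 -1 0.1 0 1;0.47 -1 0.1 0 1")

```text
t: 1.95
eef_pos: [321.7, 189.0, 277.4]
orientation: [0.0, 0.131, 0.991, 0.0]
force: [0.5, 0.0, -0.2]
grip_width: 1.004
finger_force: 0.0
```

Request:
carry_out(deltas="0.47 -1 0.1 0 1;0.47 -1 0.1 0 1;0.47 -1 0.1 0 1;0.47 -1 0.1 0 1;0.47 -1 0.1 0 1")

```text
t: 2.37
eef_pos: [380.5, 63.9, 289.9]
orientation: [0.0, 0.131, 0.991, 0.0]
force: [0.2, -0.0, 0.8]
grip_width: 1.001
finger_force: 0.0
```

Request:
carry_out(deltas="0.47 -1 0.1 0 1;0.47 -1 0.1 0 1;0.47 -1 0.1 0 1;0.47 -1 0.1 0 1;0.47 -1 0.1 0 1")

```text
t: 2.78
eef_pos: [439.3, -61.2, 302.4]
orientation: [0.0, 0.131, 0.991, -0.0]
force: [-0.3, 0.6, -0.1]
grip_width: 1.002
finger_force: 0.0
```

Tracking is good. I'll look from the wrist on the way, then again from over the rack.

Request:
carry_out(deltas="0.4 -0.8 0 0 1;0.4 -0.8 0 0 1;0 0 0 0 1")

```text
t: 3.03
eef_pos: [459.7, -102.7, 301.8]
orientation: [-0.0, 0.133, 0.991, -0.001]
force: [-0.2, 1.3, 0.7]
grip_width: 0.999
finger_force: 0.0
```

```bash
python3 - <<'E'
from h import *
import pickle
np.set_printoptions(precision=1,suppress=True)
c='wrist';p,d=snap(c,'w1');i=arm.camera_info(c);print(np.array(i['cam_to_world']))
R=[]
for n in ['rack_grip','rack_center','dish']:
    for q in arm.place_of(c,n)[:2]:
        uv=q['at'];print(n,q['confidence'],np.array(uv),atz(c,uv,104))
        R.append((n,ray(c,uv)))
pickle.dump(R,open('R1.pkl','wb'))
E
```

```text
[[  0.3   0.9   0.3 382.3]
 [  1.   -0.3  -0.1 -80.7]
 [ -0.    0.3  -1.  471.1]
 [  0.    0.    0.    1. ]]
rack_grip 0.79 [226.3 248.4] [ 513.8 -222.7  104. ]
rack_grip 0.63 [346.9 102.5] [395.4 -53.9 104. ]
rack_center 0.97 [234.6 231.8] [ 497.4 -206.6  104. ]
dish 0.79 [246.5 215.9] [ 483.2 -187.8  104. ]
```

View pics/w1.png

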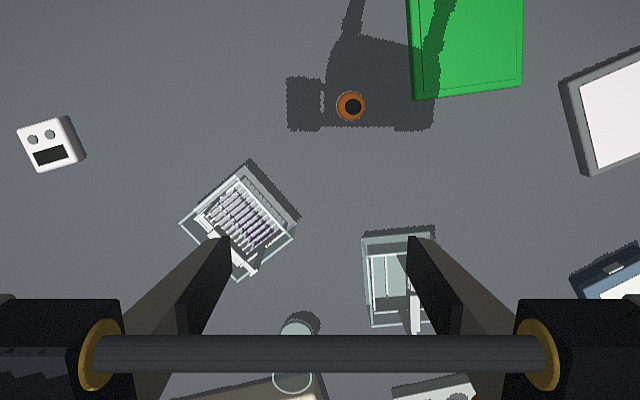

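Request:
carry_out(deltas="0.15 -0.4 0 0.95 1;0.15 -0.4 0 0.95 1;0.15 -0.4 0 0.95 1;0.15 -0.4 0 0.95 1;0.15 -0.4 0 0.95 1")

```text
t: 3.65
eef_pos: [477.6, -149.0, 302.4]
orientation: [0.0, -0.061, 0.998, -0.0]
force: [0.2, -0.8, -0.3]
grip_width: 0.996
finger_force: 0.0
```

Request:
carry_out(deltas="0.15 -0.4 0 0.95 1;0.15 -0.4 0 0.95 1;0.15 -0.4 0 0.95 1;0.15 -0.4 0 0.95 1;0.15 -0.4 0 0.95 1")

```text
t: 4.07
eef_pos: [496.5, -199.0, 302.4]
orientation: [0.0, -0.249, 0.969, -0.0]
force: [0.1, -0.7, -0.1]
grip_width: 1.004
finger_force: 0.0
```

Request:
carry_out(deltas="0.15 -0.4 0 0.95 1;0.15 -0.4 0 0.95 1;0 0 0 0 1")

```text
t: 4.32
eef_pos: [504.1, -219.9, 302.1]
orientation: [0.0, -0.32, 0.947, -0.0]
force: [-0.8, -0.5, -0.0]
grip_width: 1.001
finger_force: 0.0
```

```bash
python3 - <<'E'
from h import *
import pickle
np.set_printoptions(precision=2,suppress=True)
print(np.array(arm.read_state()['joints']))
c='wrist';p,d=snap(c,'w2');i=arm.camera_info(c);print(np.array(i['cam_to_world']))
np.save('w2d.npy',d)
R1=pickle.load(open('R1.pkl','rb'))
R=[]
for n in ['rack_grip','rack_center','dish']:
    for q in arm.place_of(c,n)[:2]:
        uv=q['at'];k=ray(c,uv);print(n,q['confidence'],np.array(uv),atz(c,uv,104))
        for m,k1 in R1:
            if m==n: print('  tri',tri([k,k1]))
E
```

```text
[-0.63  0.05  1.54 -0.    1.55 -2.85]
[[  -0.6     0.77    0.22  440.25]
 [   0.8     0.58    0.17 -267.41]
 [   0.      0.28   -0.96  471.37]
 [   0.      0.      0.      1.  ]]
rack_grip 0.74 [312.5 177.7] [ 510.58 -221.65  104.  ]
  tri [ 511.22 -221.63  107.45]
  tri [ 414.42 -170.75  445.31]
rack_center 0.69 [311.4 167.1] [ 502.15 -229.32  104.  ]
  tri [ 511.6  -223.91   55.  ]
dish 0.86 [313.7 161.6] [ 496.05 -230.96  104.  ]
  tri [ 513.   -220.15   -5.02]
```

View pics/w2.png

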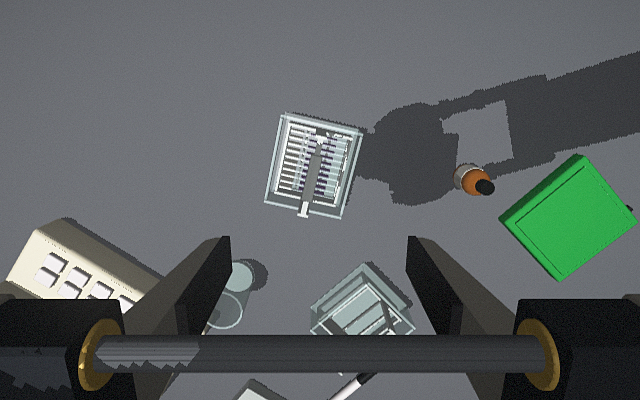

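```bash
python3 - <<'E'
from h import *
np.set_printoptions(precision=1,suppress=True)
c='wrist';d=np.load('w2d.npy')
P=[]
for v in range(100,235):
    for u in range(255,375):
        if d[v,u]>0:
            q=atd(c,(u,v),d[v,u])
            if 90<q[2]<120:P.append(q)
P=np.array(P);m=P.mean(0);print(len(P),m,np.median(P[:,2]))
r=cv2.minAreaRect(P[:,:2].astype(np.float32));print('rect',r)
w=np.linalg.svd(P[:,:2]-m[:2])[2][0];print('heading',np.degrees(np.arctan2(w[1],w[0])))
for a,b in [((323,132),(303,215))]:
    x,y=atz(c,a,104),atz(c,b,104);print(x,y,(x+y)/2,np.degrees(np.arctan2(*(y-x)[1::-1])))
# dish rim corners z=60: 
for uv in [(285,112),(362,127),(343,219),(264,204)]: print(atz(c,uv,60))
s=arm.read_state();o=s['orientation'];print(np.degrees(np.arctan2(2*o[2]**2-1,2*o[1]*o[2])),s['eef_pos'])
E
```

```text
Traceback (most recent call last):
  File "h.py", line 10, in atd
    def atd(c,uv,d): o,r=ray(c,uv);return o+r*d
                         ~~~^^^^^^
  File "h.py", line 8, in ray
    i=arm.camera_info(c);K=np.array(i['K']);T=np.array(i['cam_to_world'])
ValueError: time passes only in moves, steps and waits
```

```bash
cat >> h.py <<'E'
def cloud(c,d,box=None):
    i=arm.camera_info(c);K=np.array(i['K']);T=np.array(i['cam_to_world'])
    v,u=np.mgrid[:400,:640];r=np.stack([u,v,1+0*u],-1)@np.linalg.inv(K).T
    P=(r*d[...,None])@T[:3,:3].T+T[:3,3];P[d<=0]=np.nan;return P
E
cat > m.py <<'E'
from h import *
np.set_printoptions(precision=1,suppress=True)
c='wrist';d=np.load('w2d.npy')
Q=cloud(c,d)[100:235,255:375].reshape(-1,3)
P=Q[(Q[:,2]>90)&(Q[:,2]<120)];m=P.mean(0);print(len(P),m,np.median(P[:,2]))
print('rect',cv2.minAreaRect(P[:,:2].astype(np.float32)))
w=np.linalg.svd(P[:,:2]-m[:2])[2][0];print('heading',np.degrees(np.arctan2(w[1],w[0])))
for a,b in [((323,132),(303,215))]:
    x,y=atz(c,a,104),atz(c,b,104);print(x,y,(x+y)/2,np.degrees(np.arctan2(*(y-x)[1::-1])))
for uv in [(285,112),(362,127),(343,219),(264,204)]: print(atz(c,uv,60))
s=arm.read_state();o=s['orientation'];print(np.degrees(np.arctan2(2*o[2]**2-1,2*o[1]*o[2])),s['eef_pos'])
E
python3 m.py
```

```text
825 [ 510.  -223.5  108.2] 110.67024032846336
rect ((511.5481262207031, -222.67225646972656), (90.20884704589844, 12.085114479064941), 24.01411247253418)
heading 23.88265658467562
[ 465.8 -241.8  104. ] [ 550.3 -204.8  104. ] [ 508.1 -223.3  104. ] 23.655824893749102
[ 477.1 -286.5   60. ]
[ 437.5 -206.7   60. ]
[ 538.  -155.1   60. ]
[ 580.8 -243.4   60. ]
127.15863870112581 [ 503.8 -218.7  302.3]
```

Request:
carry_out(deltas="0.1 -0.05 0 -0.96 1;0.1 -0.06 0 -0.96 1;0.1 -0.05 -0.5 -0.95 1;0 0 -1 0 1;0 0 -1 0 1")

```text
t: 4.93
eef_pos: [512.1, -223.4, 240.2]
orientation: [0.001, -0.208, 0.978, -0.001]
force: [0.4, 0.1, -0.5]
grip_width: 0.999
finger_force: 0.0
```

Request:
carry_out(deltas="0 0 -1 0 1;0 0 -1 0 1;0 0 -1 0 1;0 0 -0.8 0 1;0 0 0 0 1")

```text
t: 5.35
eef_pos: [508.6, -221.0, 140.0]
orientation: [-0.003, -0.208, 0.978, 0.003]
force: [-0.2, -0.3, -0.6]
grip_width: 0.998
finger_force: 0.0
```

```bash
python3 - <<'E'
from h import *
s=arm.read_state();o=s['orientation'];print(np.degrees(np.arctan2(2*o[2]**2-1,2*o[1]*o[2])),s['eef_pos'],s['joints'])
E
```

```text
114.02021018251465 [ 508.57127404 -221.03968452  139.9742334 ] [-6.28002939e-01  1.81220547e-01  1.72376904e+00  1.14605913e-04
  1.24533480e+00 -2.61806038e+00]
```

Request:
carry_out(deltas="0 0 -0.7 0 1;0 0 -0.7 0 1;0 0 -0.5 0 1;0 0 -0.3 0 1;0 0 0 0 1")

```text
t: 5.77
eef_pos: [510.7, -223.1, 88.6]
orientation: [-0.001, -0.208, 0.978, 0.001]
force: [-0.3, 0.0, -0.4]
grip_width: 1.0
finger_force: 0.0
```

Request:
carry_out(deltas="0 0 0 0 1")

```text
t: 5.85
eef_pos: [511.7, -223.8, 90.2]
orientation: [0.0, -0.208, 0.978, -0.0]
force: [-0.2, -0.7, 0.2]
grip_width: 0.998
finger_force: 0.0
```

Request:
carry_out(deltas="0 0.04 -0.2 0 1;0 0 0 0 -1;0 0 0 0 -1;0 0 0 0 -1;0 0 0 0 -1", force=40)

```text
t: 6.27
eef_pos: [511.6, -222.9, 85.0]
orientation: [0.0, -0.208, 0.978, -0.0]
force: [-0.9, -0.4, -0.8]
grip_width: 0.734
finger_force: 0.0
```

Request:
carry_out(deltas="0 0 0 0 -1;0 0 0 0 -1;0 0 0 0 -1")

```text
t: 6.52
eef_pos: [511.4, -222.8, 84.7]
orientation: [0.0, -0.208, 0.978, -0.0]
force: [0.1, 0.4, -0.6]
grip_width: 0.512
finger_force: 0.0
```

Request:
carry_out(deltas="0 0 0 0 -1;0 0 0 0 -1;0 0 0 0 -1;0 0 0 0 -1;0 0 0 0 -1")

```text
t: 6.93
eef_pos: [511.4, -222.8, 84.6]
orientation: [0.0, -0.208, 0.978, -0.0]
force: [0.6, -1.5, 0.1]
grip_width: 0.154
finger_force: 0.9
```

Request:
carry_out(deltas="0 0 0 0 -1;0 0 0 0 -1")

```text
t: 7.1
eef_pos: [511.4, -222.9, 84.5]
orientation: [0.0, -0.208, 0.978, -0.0]
force: [-0.2, -0.3, -1.0]
grip_width: 0.128
finger_force: 40.0
```

Gripped (0.128 ≈ 12 mm). Lift straight up: underside to well above the rim.

Request:
carry_out(deltas="0 0 0.3 0 -1;0 0 0.6 0 -1;0 0 0.8 0 -1;0 0 0.8 0 -1;0 0 0.6 0 -1")

```text
t: 7.52
eef_pos: [511.4, -222.7, 163.7]
orientation: [0.0, -0.208, 0.978, -0.0]
force: [0.6, -0.2, -2.4]
grip_width: 0.126
finger_force: 40.0
```

Request:
carry_out(deltas="0 0 0.5 0 -1;0 0 0.4 0 -1;0 0 0.2 0 -1;0 0 0 0 -1;0 0 0 0 -1")

```text
t: 7.93
eef_pos: [511.1, -222.5, 189.0]
orientation: [-0.0, -0.208, 0.978, 0.0]
force: [0.2, 1.4, -3.3]
grip_width: 0.127
finger_force: 40.0
```

```bash
python3 - <<'E'
from h import *
np.set_printoptions(precision=1,suppress=True)
s=arm.read_state();print(s['eef_pos'],s['force'],s['ft_torque'])
p,d=snap('wrist');q,e=snap('scene')
cv2.imwrite('pics/a3.png',np.vstack([p[0:400,120:520],cv2.resize(q[180:300,170:370],(400,240))])[:,:,::-1][:600])
P=cloud('scene',e);m=(abs(P[...,0]-511)<70)&(abs(P[...,1]+223)<70)&(P[...,2]>60)&(P[...,2]<230)
Z=P[m];print(len(Z),Z.min(0),Z.max(0))
E
```

```text
[ 511.1 -222.5  189. ] [ 0.2  1.4 -3.3] [ 0.1  0.  -0. ]
1258 [ 465.  -290.1   60. ] [ 580.6 -169.1  229.9]
```

View pics/a3.png

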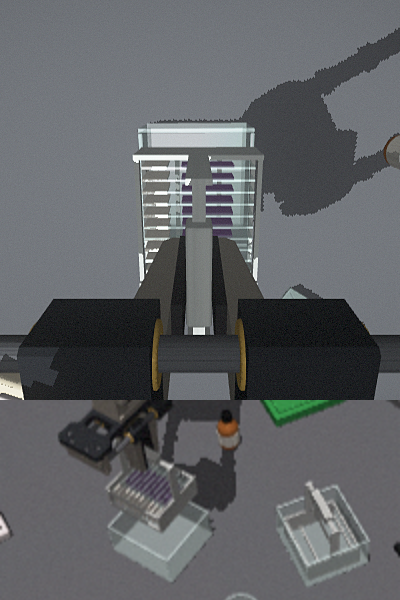

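Request:
carry_out(deltas="-0.18 -0.08 -0.2 0 -1;-0.18 -0.08 -0.5 0 -1;-0.19 -0.08 -0.5 0 -1;0 0 -0.4 0 -1;0 0 -0.2 0 -1")

```text
t: 8.45
eef_pos: [496.3, -228.1, 142.1]
orientation: [-0.001, -0.208, 0.978, 0.001]
force: [0.3, 0.2, -3.8]
grip_width: 0.124
finger_force: 40.0
```

Request:
carry_out(deltas="0 0 0 0 -1;0 0 0 0 -1;0 0 0 0 -1", force=12)

```text
t: 8.7
eef_pos: [498.2, -229.0, 145.3]
orientation: [0.0, -0.208, 0.978, -0.0]
force: [-0.4, 0.3, -2.8]
grip_width: 0.133
finger_force: 12.0
```

```bash
cat > tilt.py <<'E'
from h import *
import sys
np.set_printoptions(precision=1,suppress=True)
n=sys.argv[1];s=arm.read_state();t=np.array(s['eef_pos']);print(t,s['force'],s['ft_torque'],s['finger_force'])
p,d=snap('wrist',n);P=cloud('wrist',d);np.save('pics/'+n,P)
U=np.array([np.cos(np.radians(24)),np.sin(np.radians(24)),0]);V=np.array([-U[1],U[0],0])
a=P-t;u=a@U;v=a@V;z=a[...,2]-(-19-0)-38   # z relative to pinch point
m=(abs(v)<5)&(abs(u)<80)&(a[...,2]<40)&(a[...,2]>-60)
for lo in range(-75,40,8):
    k=m&(u>=lo)&(u<lo+8)
    if k.sum()>3: print('u',lo+4,'n',k.sum(),'top z-pinch',round(float(np.percentile(a[...,2][k],85))-19,1))
# rim of dish
m=(u<-10)&(abs(v)<60)&(abs(P[...,2]-60)<4)
print('rim z~60 u min/max',np.percentile(u[m],[2,10,50,90]) if m.sum()>5 else m.sum())
E
python3 tilt.py w4
```

```text
[ 498.2 -229.   145.3] [-0.4  0.3 -2.8] [0.1 0.1 0.1] 11.999656409025192
u -47 n 635 top z-pinch -0.5
u -39 n 264 top z-pinch 0.6
u -31 n 234 top z-pinch 0.6
u -23 n 550 top z-pinch 8.3
u -15 n 395 top z-pinch 8.6
u -7 n 368 top z-pinch 8.6
u 1 n 367 top z-pinch 8.6
u 9 n 338 top z-pinch 8.6
u 17 n 319 top z-pinch 8.5
u 25 n 123 top z-pinch 8.4
u 33 n 83 top z-pinch 0.4
u 41 n 49 top z-pinch -10.9
rim z~60 u min/max [-44.9 -39.  -25.2 -13.1]
```

View pics/w4.png

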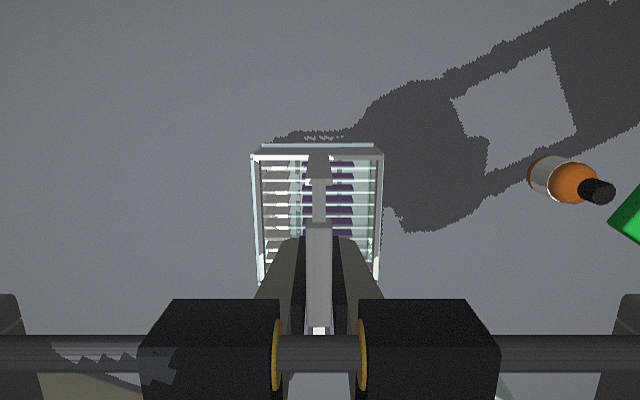

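```bash
python3 - <<'E'
from h import *
U=np.array([np.cos(np.radians(24)),np.sin(np.radians(24)),0]);t=np.array([498.2,-229,0])
for r in (143,145,148): print(r,[(atz('wrist',(c,r),60)-t)@U for c in (262,380)])
P=np.load('pics/w4.npy');a=P-t
for r in range(138,162,2): print(r,a[r,300]@U,P[r,300,2])
E
```

```text
143 [np.float64(-47.17416990198673), np.float64(-47.30373411064368)]
145 [np.float64(-45.74700992241423), np.float64(-45.87755184023494)]
148 [np.float64(-43.59778773269833), np.float64(-43.72980662699353)]
138 -44.03466702431639 1.2147404522550573
140 -42.16963316767499 0.19367333748721194
142 -40.23316708506272 -1.2616771020957458
144 -39.66650800419971 7.890315674492172
146 -39.785552325828995 21.344393721285826
148 -45.080172162863484 70.10859822744561
150 -45.060480738024594 79.30179151653354
152 -44.9440552320773 87.21678479740095
154 -44.876948912335855 94.9033548646818
156 -44.66348885316199 101.19779290204463
158 -43.36410094137547 100.73854019793083
160 -36.5718039471308 69.22762741296711
```

Request:
carry_out(deltas="-0.18 -0.08 0 0 -1;0 0 -0.2 0 -1;0.15 0.07 -0.08 0 -1;0.15 0.07 -0.08 0 -1;0.15 0.07 -0.09 0 -1", force=10)

```text
t: 9.17
eef_pos: [505.8, -226.0, 134.4]
orientation: [0.001, -0.208, 0.978, -0.001]
force: [1.7, -0.4, 3.9]
grip_width: 0.128
finger_force: 10.0
```

Request:
carry_out(deltas="0.15 0.06 -0.09 0 -1;0 0 0 0 -1")

```text
t: 9.33
eef_pos: [510.0, -224.0, 131.8]
orientation: [0.001, -0.209, 0.978, -0.001]
force: [4.6, 0.1, 3.5]
grip_width: 0.13
finger_force: 10.0
```

```bash
python3 tilt.py w5
```

```text
[ 510.  -224.   131.8] [4.6 0.1 3.5] [-0.  -0.7  0. ] 10.000534504652023
u -63 n 108 top z-pinch -67.3
u -55 n 444 top z-pinch -30.0
u -47 n 739 top z-pinch 7.5
u -39 n 283 top z-pinch 8.9
u -31 n 232 top z-pinch 7.3
u -23 n 578 top z-pinch 12.7
u -15 n 373 top z-pinch 12.1
u -7 n 345 top z-pinch 10.5
u 1 n 308 top z-pinch 9.0
u 9 n 298 top z-pinch 7.5
u 17 n 270 top z-pinch 5.8
u 25 n 131 top z-pinch 4.5
u 33 n 89 top z-pinch -5.9
u 41 n 113 top z-pinch -7.1
rim z~60 u min/max [-63.4 -63.3 -33.  -14.6]
```

Request:
carry_out(deltas="0.06 0.03 0 0 -1;0.15 0.07 -0.11 0 -1;0.15 0.07 -0.11 0 -1;0.15 0.07 -0.11 0 -1;0.15 0.07 -0.11 0 -1", force=8)

```text
t: 9.8
eef_pos: [525.0, -216.2, 119.7]
orientation: [-0.0, -0.208, 0.978, -0.0]
force: [3.1, -1.3, 2.9]
grip_width: 0.127
finger_force: 8.0
```

Request:
carry_out(deltas="0 0 0 0 -1")

```text
t: 9.88
eef_pos: [525.1, -215.8, 119.3]
orientation: [-0.0, -0.209, 0.978, 0.0]
force: [2.8, -1.9, 3.6]
grip_width: 0.13
finger_force: 8.0
```

```bash
python3 tilt.py w6|grep -v "u 25\|u 33\|u 41\|u -6"; python3 - <<'E'
from h import *
p,d=snap('top');P=cloud('top',d)
q=arm.silhouettes('top','dish')
for k in q[:2]:
    ys,xs=np.where(k['region']);print(k['confidence'],k['extent'],atz('top',(xs.mean(),ys.mean()),40))
E
```

```text
[ 525.1 -215.8  119.3] [ 2.8 -1.9  3.6] [-0.2 -0.6  0.1] 8.000277802348137
u -71 n 304 top z-pinch -46.0
u -55 n 487 top z-pinch -8.0
u -47 n 678 top z-pinch 10.9
u -39 n 463 top z-pinch 18.3
u -31 n 237 top z-pinch 15.6
u -23 n 559 top z-pinch 16.4
u -15 n 350 top z-pinch 17.5
u -7 n 302 top z-pinch 14.1
u 1 n 276 top z-pinch 10.8
u 9 n 246 top z-pinch 7.3
u 17 n 219 top z-pinch 3.9
rim z~60 u min/max [-68.9 -57.1 -27.1 -10.8]
0.66 [376.0, 143.0, 387.6, 163.5] [ 719.77153905 -215.22331361   40.        ]
```

Request:
carry_out(deltas="0.12 0.05 -0.11 0 -1;0.12 0.05 -0.11 0 -1;0.12 0.05 -0.11 0 -1;0 0 0 0 -1")

```text
t: 10.37
eef_pos: [533.3, -211.8, 110.6]
orientation: [-0.001, -0.208, 0.978, 0.001]
force: [2.2, -2.0, 0.7]
grip_width: 0.131
finger_force: 8.0
```

Request:
carry_out(deltas="0 0 0 0 -1;0 0 0 0 -1", force=55)

```text
t: 10.53
eef_pos: [533.0, -211.9, 111.0]
orientation: [-0.001, -0.208, 0.978, 0.001]
force: [2.0, -0.1, -1.6]
grip_width: 0.128
finger_force: 55.0
```

```bash
python3 tilt.py w7|grep -v "u 25\|u 33\|u 41\|u -6"
```

```text
[ 533.  -211.9  111. ] [ 2.  -0.1 -1.6] [ 0.1 -0.4  0. ] 54.99600112438202
u -71 n 334 top z-pinch -29.9
u -55 n 518 top z-pinch -1.7
u -47 n 644 top z-pinch 12.4
u -39 n 360 top z-pinch 20.1
u -31 n 209 top z-pinch 20.4
u -23 n 438 top z-pinch 16.0
u -15 n 445 top z-pinch 19.3
u -7 n 272 top z-pinch 16.1
u 1 n 249 top z-pinch 11.6
u 9 n 215 top z-pinch 7.2
u 17 n 194 top z-pinch 2.6
rim z~60 u min/max [-76.2 -57.7 -24.5 -15.2]
```

Request:
carry_out(deltas="0 0 0.2 0 -1;0 0 0.4 0 -1;0 0 0.5 0 -1;0 0 0.5 0 -1;0 0 0.5 0 -1")

```text
t: 11.0
eef_pos: [533.8, -212.8, 166.3]
orientation: [0.0, -0.208, 0.978, -0.0]
force: [0.3, -0.3, -2.6]
grip_width: 0.126
finger_force: 55.0
```

Request:
carry_out(deltas="0 0 0.4 0 -1;0 0 0.3 0 -1;0 0 0.2 0 -1;0 0 0 0 -1;0 0 0 0 -1")

```text
t: 11.42
eef_pos: [533.6, -212.5, 186.8]
orientation: [-0.0, -0.208, 0.978, 0.0]
force: [-0.8, -0.6, -3.8]
grip_width: 0.125
finger_force: 55.0
```

```bash
python3 tilt.py w8|grep -v "u 25\|u 33\|u 41\|u -6"; python3 - <<'E'
from h import *
q,e=snap('scene','s8');p,d=snap('top')
cv2.imwrite('pics/a8.png',np.vstack([cv2.resize(q[180:300,170:370],(500,300)),cv2.resize(p[140:260,300:500],(500,300))])[:,:,::-1])
E
```

```text
[ 533.6 -212.5  186.8] [-0.8 -0.6 -3.8] [ 0.1 -0.1  0. ] 54.996031522750854
u -71 n 358 top z-pinch -30.2
u -55 n 514 top z-pinch -1.8
u -47 n 642 top z-pinch 12.1
u -39 n 424 top z-pinch 20.4
u -31 n 225 top z-pinch 19.8
u -23 n 457 top z-pinch 15.4
u -15 n 432 top z-pinch 18.9
u -7 n 278 top z-pinch 15.5
u 1 n 240 top z-pinch 11.0
u 9 n 217 top z-pinch 6.4
u 17 n 188 top z-pinch 2.1
rim z~60 u min/max 2
```

View pics/a8.png

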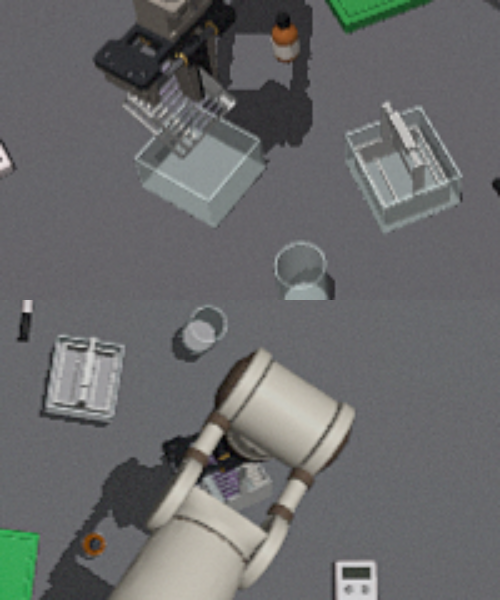

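Request:
carry_out(deltas="0 0 0 0 -1;0 0 0 0 -1;0 0 0 0 -1;0 0 0 0 -1;0 0 0 0 -1")

```text
t: 11.98
eef_pos: [533.6, -212.5, 186.8]
orientation: [-0.0, -0.208, 0.978, 0.0]
force: [-0.8, -0.1, -3.3]
grip_width: 0.124
finger_force: 55.0
```

Request:
carry_out(deltas="0 0 0 0 -1;0 0 0 0 -1;0 0 0 0 -1;0 0 0 0 -1;0 0 0 0 -1")

```text
t: 12.4
eef_pos: [533.6, -212.5, 186.9]
orientation: [-0.0, -0.208, 0.978, 0.0]
force: [-0.2, -0.0, -2.4]
grip_width: 0.125
finger_force: 55.0
```

Request:
carry_out(deltas="0 0 0 0 -1;0 0 0 0 -1;0 0 0 0 -1;0 0 0 0 -1;0 0 0 0 -1")

```text
t: 12.82
eef_pos: [533.7, -212.5, 186.9]
orientation: [0.0, -0.208, 0.978, -0.0]
force: [-0.6, -0.6, -3.4]
grip_width: 0.127
finger_force: 55.0
```

Request:
carry_out(deltas="0 0 0 0 -1;0 0 0 0 -1;0 0 0 0 -1;0 0 0 0 -1", force=14)

```text
t: 13.15
eef_pos: [533.6, -212.5, 186.9]
orientation: [0.0, -0.208, 0.978, -0.0]
force: [0.1, -0.0, -3.9]
grip_width: 0.13
finger_force: 14.0
```

```bash
cat >> tilt.py <<'E'
k=m*0;k=(abs(v)<4)&(abs(u)<20)&(a[...,2]>-5)&(a[...,2]<50)
uu,zz=u[k],a[...,2][k];b=np.unique(np.round(uu/4));X=[];Y=[]
for w in b:
    j=np.round(uu/4)==w
    if j.sum()>10:X.append(w*4);Y.append(np.percentile(zz[j],70))
f=np.polyfit(X,Y,1);print('TILT',np.degrees(np.arctan(-f[0])),'top at u0',f[1]-19)
E
python3 tilt.py w9|grep TILT
python3 - <<'E'
from h import *
snap('scene')
for q in arm.place_of('scene','dish')[:1]: print(q)
E
```

```text
TILT 26.240025190450968 top at u0 10.485971825763809
{'at': [252.0, 251.0], 'confidence': 0.56}
```

Request:
carry_out(deltas="0 0 0 0 -1;0 0 0 0 -1;0 0 0 0 -1;0 0 0 0 -1", force=9)

```text
t: 13.63
eef_pos: [533.6, -212.5, 186.9]
orientation: [0.0, -0.208, 0.978, -0.0]
force: [0.4, 0.8, -3.8]
grip_width: 0.128
finger_force: 9.0
```

```bash
python3 tilt.py w10|grep TILT
```

```text
TILT 25.726830167812828 top at u0 10.393297258935224
```

Request:
carry_out(deltas="0 0 0 0 -1;0 0 0 0 -1;0 0 0 0 -1;0 0 0 0 -1", force=6)

```text
t: 14.02
eef_pos: [533.7, -212.5, 186.8]
orientation: [0.0, -0.208, 0.978, 0.0]
force: [0.9, -0.5, -2.6]
grip_width: 0.13
finger_force: 6.0
```

```bash
python3 tilt.py w11|grep "TILT\|u -7 \|u 9 \|u 17 "
```

```text
u -7 n 355 top z-pinch 9.8
u 9 n 314 top z-pinch 7.8
u 17 n 281 top z-pinch 6.7
TILT 7.320375315725249 top at u0 8.635743833133578
```

Request:
carry_out(deltas="0 0 0 0 -1;0 0 0 0 -1;0 0 0 0 -1;0 0 0 0 -1")

```text
t: 14.4
eef_pos: [533.6, -212.5, 186.8]
orientation: [-0.0, -0.208, 0.978, -0.0]
force: [-0.7, -0.2, -3.5]
grip_width: 0.132
finger_force: 6.0
```

```bash
python3 tilt.py w12|grep "TILT\|u -7 \|u 9 \|u 17 "
```

```text
u -7 n 365 top z-pinch 10.0
u 9 n 306 top z-pinch 7.8
u 17 n 283 top z-pinch 6.6
TILT 7.616185346507302 top at u0 8.67295330089678
```

Request:
carry_out(deltas="-0.46 -0.2 0 0 -1;-0.37 -0.16 0 0 -1;-0.27 -0.12 0 0 -1;-0.18 -0.08 0 0 -1;-0.09 -0.04 0 0 -1")

```text
t: 14.87
eef_pos: [498.7, -227.9, 186.9]
orientation: [-0.0, -0.208, 0.978, -0.0]
force: [0.5, -0.7, -2.8]
grip_width: 0.13
finger_force: 6.0
```

Request:
carry_out(deltas="0 0 0 0 -1;0 0 0 0 -1")

```text
t: 15.03
eef_pos: [499.5, -227.6, 187.0]
orientation: [0.0, -0.208, 0.978, -0.0]
force: [0.7, -0.6, -2.3]
grip_width: 0.13
finger_force: 6.0
```

```bash
python3 tilt.py w13|grep "TILT\|u -7 \|u 9 \|u 17 "
```

```text
u -7 n 383 top z-pinch 9.0
u 9 n 329 top z-pinch 8.1
u 17 n 312 top z-pinch 7.6
TILT 3.4722579370892337 top at u0 8.373311865956957
```

Request:
carry_out(deltas="0.09 0.04 0 0 -1;0.18 0.08 0 0 -1;0.27 0.12 0 0 -1;0.36 0.16 0 0 -1;0 0 0 0 -1")

```text
t: 15.5
eef_pos: [523.7, -216.5, 186.9]
orientation: [0.001, -0.209, 0.978, 0.0]
force: [0.4, 0.4, -3.1]
grip_width: 0.13
finger_force: 6.0
```

Request:
carry_out(deltas="0 0 0 0 -1;0 0 0 0 -1;0 0 0 0 -1")

```text
t: 15.75
eef_pos: [521.8, -217.5, 186.8]
orientation: [-0.0, -0.208, 0.978, 0.0]
force: [-0.6, -0.1, -2.9]
grip_width: 0.13
finger_force: 6.0
```

```bash
python3 tilt.py w14|grep "TILT\|u -7 \|u 9 \|u 17 "
```

```text
u -7 n 376 top z-pinch 8.7
u 9 n 332 top z-pinch 8.4
u 17 n 315 top z-pinch 8.1
TILT 1.394812556190392 top at u0 8.31133174185753
```

Request:
carry_out(deltas="0 0 0 0 -1;0 0 0.4 0 -1;0 0 0.6 0 -1;0 0 0.4 0 -1;0 0 0.2 0 -1", force=45)

```text
t: 16.22
eef_pos: [522.8, -218.3, 229.6]
orientation: [0.001, -0.208, 0.978, -0.001]
force: [0.0, -0.7, -1.6]
grip_width: 0.126
finger_force: 45.0
```

```bash
python3 tilt.py w15|grep "TILT\|u -7 \|u 9 \|u 17 "; python3 - <<'E'
from h import *
np.set_printoptions(precision=1,suppress=True)
rs=[]
for c,box in (('top',(215,180,275,240)),('scene',(350,145,420,205))):
    p,d=snap(c);P=cloud(c,d);x0,y0,x1,y1=box
    m=np.zeros((400,640),np.uint8);q=p[y0:y1,x0:x1].astype(int)
    m[y0:y1,x0:x1]=(q.min(-1)>150)&(np.ptp(q,-1)<40)
    n,l,s,ce=cv2.connectedComponentsWithStats(m);k=1+s[1:,4].argmax()
    r=cv2.minAreaRect(np.argwhere(l==k)[:,::-1].astype(np.float32))
    Q=P[l==k];print(c,s[k],ce[k],r,'depth mean',np.nanmedian(Q,0),cv2.minAreaRect(Q[~np.isnan(Q[:,0]),:2].astype(np.float32)),atz(c,ce[k],25))
    rs.append(ray(c,ce[k]))
    print(arm.place_of(c,'dish')[:1],arm.place_of(c,'rack_grip')[:1])
print(tri(rs),arm.read_state()['eef_pos'])
E
```

```text
u -7 n 379 top z-pinch 9.1
u 9 n 330 top z-pinch 8.7
u 17 n 308 top z-pinch 8.6
TILT 1.1431766770089424 top at u0 8.638523953810875
top [228 194  35  35 926] [245.3 211. ] ((245.14056396484375, 211.05677795410156), (29.996803283691406, 31.244503021240234), 81.02737426757812) depth mean [502.8 285.2  25.2] ((503.2093200683594, 285.2995300292969), (110.49185180664062, 113.54447174072266), 9.301092147827148) [502.7 284.8  25. ]
[{'at': [385.2, 207.4], 'confidence': 0.58}] [{'at': [393.4, 197.2], 'confidence': 0.48}]
scene [363 155  47  35 835] [385.9 171.8] ((385.6979675292969, 171.41184997558594), (38.27735900878906, 27.148969650268555), 36.25383758544922) depth mean [501.4 284.   24. ] ((498.02581787109375, 287.4757995605469), (116.29109954833984, 120.17499542236328), 9.255949020385742) [501.9 283.2  25. ]
[{'at': [250.9, 252.6], 'confidence': 0.65}] [{'at': [241.8, 195.9], 'confidence': 0.77}]
[502.2 284.1  24.8] [ 521.4 -217.2  225.9]
```

Request:
carry_out(deltas="-0.04 0.2 0 0 -1;-0.04 0.4 0 0 -1;-0.04 0.6 0 0 -1;-0.04 0.8 0 0 -1;-0.04 0.9 0 0 -1")

```text
t: 16.98
eef_pos: [516.5, -143.3, 226.7]
orientation: [-0.0, -0.208, 0.978, 0.0]
force: [0.8, 0.3, -2.6]
grip_width: 0.127
finger_force: 45.0
```

Request:
carry_out(deltas="-0.04 0.9 0 -0.32 -1;-0.04 0.9 0 -0.32 -1;-0.04 0.9 0 -0.32 -1;-0.04 0.9 0 -0.32 -1;-0.04 0.9 0 -0.32 -1")

```text
t: 17.4
eef_pos: [511.2, -30.0, 226.9]
orientation: [0.0, -0.145, 0.989, 0.0]
force: [0.4, -0.6, -2.5]
grip_width: 0.128
finger_force: 45.0
```

Request:
carry_out(deltas="-0.04 0.9 0 -0.32 -1;-0.04 0.9 0 -0.32 -1;-0.04 0.9 0 -0.32 -1;-0.04 0.9 0 -0.32 -1;-0.04 0.9 0 -0.32 -1")

```text
t: 17.82
eef_pos: [505.9, 82.4, 226.9]
orientation: [0.0, -0.082, 0.997, 0.0]
force: [0.2, 0.4, -3.2]
grip_width: 0.125
finger_force: 45.0
```

Request:
carry_out(deltas="-0.04 0.9 0 0 -1;-0.04 0.9 0 0 -1;-0.04 0.9 0 0 -1;-0.04 0.9 0 0 -1;0 0.9 0 0 -1")

```text
t: 18.23
eef_pos: [501.5, 194.8, 226.9]
orientation: [-0.0, -0.082, 0.997, 0.0]
force: [0.9, 0.2, -2.7]
grip_width: 0.126
finger_force: 45.0
```

Request:
carry_out(deltas="0 0.9 0 0 -1;0 0.8 -0.1 0 -1;0 0.7 -0.2 0 -1;0 0.5 -0.2 0 -1;0 0.3 -0.2 0 -1")

```text
t: 18.65
eef_pos: [501.8, 274.5, 209.0]
orientation: [-0.0, -0.083, 0.997, 0.0]
force: [-0.1, 0.7, -2.4]
grip_width: 0.126
finger_force: 45.0
```

Request:
carry_out(deltas="0 0.2 -0.1 0 -1;0 0.1 0 0 -1;0 0 0 0 -1;0 0 0 0 -1;0 0 0 0 -1")

```text
t: 19.07
eef_pos: [503.3, 279.4, 207.2]
orientation: [0.0, -0.081, 0.997, -0.0]
force: [-0.9, 0.6, -3.4]
grip_width: 0.124
finger_force: 45.0
```

```bash
sed -i 's/np.radians(24)/np.radians(float(sys.argv[2]))/g' tilt.py; python3 tilt.py w16 9.3|grep "\[\|TILT\|u -7 \|u 9 \|u 17 \|u -31"; python3 - <<'E'
from h import *
q,e=snap('scene');p,d=snap('top');w=cv2.imread('pics/w16.png')[:,:,::-1]
cv2.imwrite('pics/a16.png',np.vstack([cv2.resize(w,(480,300)),cv2.resize(q[80:230,280:520],(480,300))])[:,:,::-1])
E
```

```text
[503.3 279.4 207.2] [-0.9  0.6 -3.4] [ 0.  0. -0.] 44.999191761016846
u -31 n 238 top z-pinch 1.3
u -7 n 383 top z-pinch 8.7
u 9 n 328 top z-pinch 8.3
u 17 n 308 top z-pinch 8.2
TILT 1.3035441770018454 top at u0 8.266438632438334
```

View pics/a16.png

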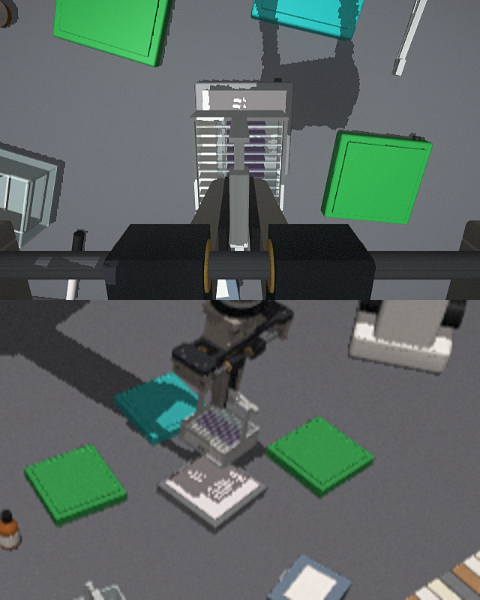

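Request:
carry_out(deltas="-0.04 0.1 -0.06 0 -1;0 0.1 0 0 -1;0 0 0 0 -1;0 0 0 0 -1;0 0 0 0 -1")

```text
t: 19.63
eef_pos: [501.9, 285.0, 205.3]
orientation: [-0.0, -0.082, 0.997, -0.0]
force: [0.2, 0.3, -2.9]
grip_width: 0.124
finger_force: 45.0
```

Request:
carry_out(deltas="0 0 0 0 -1;0 0 0 0 -1;0 0 0 0 -1;0 0 0 0 -1;0 0 0 0 -1")

```text
t: 20.05
eef_pos: [501.9, 285.0, 205.4]
orientation: [0.0, -0.082, 0.997, 0.0]
force: [-0.0, -0.3, -2.6]
grip_width: 0.124
finger_force: 45.0
```

```bash
python3 tilt.py w17 9.3|grep "\[\|TILT"; python3 - <<'E'
from h import *
np.set_printoptions(precision=1,suppress=True)
P=np.load('pics/w17.npy');t=np.array(arm.read_state()['eef_pos'])
P=P.reshape(-1,3);a=P-t;h=np.radians(9.3);u=a@[np.cos(h),np.sin(h),0];v=a@[-np.sin(h),np.cos(h),0];z=a[:,2]-19
k=(abs(v)<10)&(z>5)&(z<12)&(abs(u)<40);print('block u',np.percentile(u[k],[1,99]),'v',np.percentile(v[k],[1,99]))
k=(abs(v)<50)&(abs(u)<60)&(z>-70)&(z<-2);print('frame u min',np.percentile(u[k],1),'v',np.percentile(v[k],[1,99]))
E
```

```text
[501.9 285.  205.4] [-0.  -0.3 -2.6] [ 0.  0. -0.] 44.99908626079559
TILT 1.3527910225330846 top at u0 8.277468675735197
block u [-23.2  25.7] v [-8.3  8.1]
frame u min -44.88381428587064 v [-40.1  39.4]
```

Centred to within about 2 mm, about 1.3° off level, and still; handing in.

```bash
python3 -c "
from rig import arm
print(arm.hand_in())"
```

```text
the job is handed in; nothing more can be done
None
```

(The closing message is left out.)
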